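# Stand a loaded label-roll holder up on its kickstand and hold it

## Task

The label-roll holder has just been loaded and its frame is leaning back, away from you. First press the keeper arm fully down onto the roll; then, with the frame still leaning, flip the kickstand over its centre until it is fully down; then take the frame by its top bar, bring it upright until the kickstand's foot presses on its strike plate, and finish while still holding it there by the bar, because it tips back if let go. Do not disturb the things standing around.

Things in the scene. Friction and masses are not known exactly. Their poses are not given: they have to be found in the camera images.
- base: The holder's fixed steel base plate, 260 x 260 x 12 mm. Origin: on the desk straight below the middle of the frame's hinge line; the plate reaches 150 mm from it in -x and 110 in +x. z up, y along the hinge line; -x is the kickstand's side and faces roughly the robot, +x the roll's side. Two fixed posts (x 44, y +-100, 112 mm high) stop the leaning frame.
- hinge (a point): Middle of the frame's hinge line, 20 mm above the desk; fixed, axes as the base. It is the origin of the frame's coordinates (x, z; z up along the frame): with the frame tipped by a, a frame point lies from here at x cos a + z sin a along the base's x and z cos a - x sin a up.
- frame (a joint): Tip angle of the frame (rad): 0 upright, 0.25 leaning back to the base's +x on its stop, where it starts and falls back to (2 to 4 N at the top bar raises it, 1 N holds it upright; almost no friction). With the kickstand down its foot meets the strike plate at 0; otherwise the frame can tip forward to -0.3. Aluminium uprights 12 x 14 mm at y +-100, a cross bar, a centre strip.
- roll: Paper label roll on the frame's hub, 110 mm across and 60 mm thick, on the frame's +x side (frame x 12 to 72). Origin on its axis in the frame's plane (frame x 0, z 120).
- top_bar: The frame's aluminium top bar: 12 mm thick (x), 230 long (y), 16 high (z). Origin at its centre (frame x 0, z 190); z points up along the frame. Grip it across its thickness about 75 mm to either side of the middle, from above, clear of the keeper and the roll.
- keeper (a joint): Angle of the keeper arm above closed (rad): 0 closed, down on the roll and square to the frame (pointing to the frame's +x), on its stop; up to 1.5 open. Starts raised by 0.9 to 1.4. A stiff hinge: it stays where it is left, and about 0.7 N at 55 mm from the pivot moves it. A steel strip 74 mm long, 24 wide (y), 6 thick, behind the middle of the top bar.
- keeper_pivot (a point): Pivot of the keeper arm, a y axis at frame x 16, z 186, mid width and thickness of the arm.
- keeper_tip (a point): Free end of the keeper arm, 74 mm from its pivot, mid thickness and width.
- leg (a joint): Angle of the kickstand (rad): 0 folded up, pointing up and 0.2 rad back to the frame; grows as it swings forward (base's -x) and down; 3.74 fully down on its stop, 0.4 rad back past straight down. An over-centre spring drives it to the nearer end: dead centre 1.87 (about straight forward), about 1 N at the foot starts it, past 2.1 it goes fully down by itself within 1 s.
- leg_pivot (a point): Pivot of the kickstand, a y axis at frame x -100, z 82, in a fork 29 mm wide. The leg is a steel strip 14 mm wide (y) and 8 thick, 85 mm from here to the centre of the foot.
- foot: The kickstand's rubber foot: a round bar 16 mm in diameter, 34 mm long along y, across the end of the leg. Origin at its centre. Folded up it stands free in front of the frame; 70 mm clear of the top bar: shut fingers let down behind it (+x side) can push it forward and then down. A tight grip on it does not let it turn and drags the whole frame up.
- strike: Steel strike plate for the foot, 60 x 70 x 4 mm, on the base 67 mm in front (-x) of the hinge line. Origin: centre of its underside; its top is 16 mm above the desk. With the frame leaning and the leg down, the foot hangs about 16 mm above it.
- tube_rack: Bystander: white rack, 66 x 106 mm, 57 mm high, with capped tubes up to 94 mm high. Origin under its centre.
- spray: Bystander: white spray bottle, 68 mm across, 196 mm high. Origin under its centre.
- pen_pot: Bystander: black pot with pens, 66 mm across, 85 mm high (pens to 128 mm). Origin under its centre.

How it is judged (in metres and radians):
On the way, in this order (a step that is already met when the one before it is completed fails the run):
1. the keeper arm is pressed fully down on the roll while the frame leans back (value of joint keeper below 0.1 rad and value of joint frame above 0.15 rad), for 0.2 s.
2. the kickstand is flipped fully down while the frame still leans back (all of step 1 and value of joint leg above 3.6 rad), for 0.2 s.
3. the frame is held by its top bar and brought upright onto the kickstand's foot (value of joint leg above 3.6 rad and value of joint frame between -0.05 and 0.05 rad and contact force between the fingers and top_bar above 1 N and contact force between foot and strike above 0.5 N), for 0.3 s.
At the end, for the whole second after the job is handed in: Through the last second the fingers hold the top bar (contact over 1 N), the frame is upright within 0.05 rad (3 degrees) and still, the kickstand is fully down (joint over 3.6 of 3.74 rad) with its foot pressing on the strike plate (over 0.5 N), and the keeper is shut (within 0.1 rad) (all of step 3 and value of joint keeper below 0.1 rad and velocity of joint frame between -0.05 and 0.05 rad/s); the arm keeps its last pose, push and grip.
It fails at once if the tube rack is pushed more than 30 mm or knocked over (distance of tube_rack from where it was at the start of the episode above 0.03 m or angle between tube_rack's own z axis and vertical above 0.4 rad).
It fails at once if the spray is pushed more than 30 mm or knocked over (distance of spray from where it was at the start of the episode above 0.03 m or angle between spray's own z axis and vertical above 0.4 rad).
It fails at once if the pen pot is pushed more than 30 mm or knocked over (distance of pen_pot from where it was at the start of the episode above 0.03 m or angle between pen_pot's own z axis and vertical above 0.4 rad).
It also fails if it takes over 58 s, if anything falls off the work surface, if the arm or the gripper's body presses on something with over 40 N, if the wrist force passes 120 N, or if a joint passes its speed limit or range.

## Robot

A 6-joint arm with a two-finger parallel gripper is mounted at the origin on the work surface. World frame = base frame: x ahead of the robot, y to its left, z up, the work surface at z = 0. Lengths are in mm, angles in degrees, forces in N, time in s.
With the tool pointing down it reaches from about 350 to 850 mm from the base axis. Payload 8.1 kg.
Tool frame: the origin (TCP) lies on the centre line of the jaws, within the pads' length; the fingertips stand 19 mm ahead of it and the grasp point (between the pads) is the TCP; y points along the fingers, z is the direction in which the jaws open and shut, and the axes are right-handed (so a half turn about y gives the same grasp; the last joint's range is limited). The gripper opens to 85 mm and grips with 20 to 120 N. Pads are 22 mm wide; open, the fingers measure 114 mm over their backs; the gripper's body (76 mm by 85 mm) begins 54 mm behind the grasp point. The pads swing forward as they close: fully open they stand 13 mm farther back than shut.
Start: joints at [60.539, 7.471, 85.268, -0, 87.261, -4.893], TCP at [249.448, 545.693, 250.292] pointing down, gripper open.
Joint ranges: [-169.43, 169.43], [-51.17, 129.36], [1.28, 143.12], [-76.62, 256.62], [0, 156.53], [-152.29, 152.29]. Speed limits (degrees/s): [136.94, 136.94, 159.86, 180, 180, 180].

## Interface

Orientations are given as [roll, pitch, yaw] about the fixed x, y, z axes, in that order (R = Rz(yaw) Ry(pitch) Rx(roll)).
In Python, from bench import * gives the robot as it stands.
- The arm moves only by the shell command python3 -m crank 'ROWS' [FORCE]. ROWS is JSON, a list of rows, each a list of 7 numbers: the shift along the tool's x, y, z in mm, then the turn, a rotation vector about the tool's x, y, z in rad, then the closure, from 0 (fully open) to 1 (shut). A call has 1 to 12 rows; each row is the pose to reach, as a shift and turn from the pose commanded when the call began, along the tool's axes at that moment; what a row does not reach only later rows make up. A row lasts 1/8 s, in which the tool goes at most 62.5 mm and 10.7 degrees, less where a joint would pass 70% of its speed; a pose out of reach is approached as far as the arm can. A call with a gripper value outside its range is refused whole. The fingers move at their own pace and stop on an object; FORCE is the grip in N (left out, the last holds). Time passes only in rows, so rows that repeat a pose let the fingers close. It gives the time, the measured TCP pose, the force and the opening at its end, in the units of the state.
- sense(): the state, without advancing time (a new reading comes with each control period).
- snapshot(name): name is "scene" or "side" or "wrist"; returns (picture, depth): 420x560x3 uint8, red, green, blue; 420x560 float32, mm along the optical axis (not along the pixel's ray), 0 where there is no reading.
- camera_model(name): a dict with "K" (3x3 intrinsics, pixels), "distortion" ([k1, k2, p1, p2, k3] as OpenCV has them; the pictures are not rectified), "R" (3x3) and "t" (3): a world point X has camera coordinates R X + t; the wrist camera has in their place "hand_eye" (4x4, takes a point from camera to tool coordinates, whose origin is the TCP and whose axes are the tool frame's). Camera axes: x right, y down, z forward; pixel columns grow to the right and rows downward; lengths in mm; the calibration is good to about 2 mm. A picture is of the moment at which its call begins: read the wrist's pose just before it. camera_model takes no time and is no camera call.
- hand_in(): hands the job in, once; it reports no verdict.
The state is a dict: "time": time; "joint_pos": joint angles; "qd": joint speeds; "joint_efforts": joint torques, N m; "tool_pos": TCP position; "tcp_rot": TCP orientation; "ft_force": force on the tool from outside, world axes, zero at the start; "wrist_torque": the same for the moment, N m; "finger_gap": finger opening in mm.
Only numpy, scipy, OpenCV 4.12 (cv2) and the standard library are available. Lean on these libraries where they do the work, as an engineer would, in place of code of your own. Each camera call takes 0.05 s, during which the arm holds its last target.

## Working session

There is one attempt and no reset: what is moved stays moved. The work goes in short steps, Python scripts to look and compute and a shell command to move; the robot and the scene stay as the last step left them, time stands still between calls to the robot, and variables do not carry over. Pictures are saved under pics/ and viewed, and the job is handed in when it is done.

```bash
ls; mkdir -p pics; python3 - <<'E'
from bench import *
import cv2, numpy as np
np.set_printoptions(precision=3,suppress=True)
print(sense())
for n in ["scene","side","wrist"]:
    p,d=snapshot(n)
    cv2.imwrite(f"pics/{n}0.png",p[:,:,::-1]); np.save(f"pics/{n}0.npy",d)
    print(n,camera_model(n))
E
```

```text
pics
{'time': 0.0, 'joint_pos': array([60.537,  7.514, 85.332, -0.   , 87.261, -4.893]), 'qd': array([ 0.106,  0.023,  0.117, -0.058,  0.148,  0.08 ]), 'joint_efforts': array([ -0.005, -56.944, -50.052,  -0.001,   0.016,   0.   ]), 'tool_pos': array([249.201, 545.223, 249.237]), 'tcp_rot': array([-90.106,   0.009, -24.57 ]), 'ft_force': array([ 1.007, -0.575, -0.354]), 'wrist_torque': array([-0.055,  0.025,  0.018]), 'finger_gap': 85.64468179550765}
scene {'K': array([[513.952,   0.   , 271.669],
       [  0.   , 513.952, 205.957],
       [  0.   ,   0.   ,   1.   ]]), 'distortion': array([-0.174,  0.   ,  0.   ,  0.   ,  0.   ]), 'R': array([[-0.159,  0.987,  0.012],
       [ 0.594,  0.105, -0.797],
       [-0.788, -0.12 , -0.603]]), 't': array([  54.729, -246.36 , 1583.279])}
side {'K': array([[476.347,   0.   , 276.82 ],
       [  0.   , 476.347, 208.189],
       [  0.   ,   0.   ,   1.   ]]), 'distortion': array([0.042, 0.   , 0.   , 0.   , 0.   ]), 'R': array([[ 0.982, -0.191, -0.009],
       [-0.147, -0.725, -0.673],
       [ 0.122,  0.661, -0.74 ]]), 't': array([-573.133,  223.08 , 1174.426])}
wrist {'K': array([[353.135,   0.   , 276.108],
       [  0.   , 353.135, 208.161],
       [  0.   ,   0.   ,   1.   ]]), 'distortion': array([-0.069,  0.   ,  0.   ,  0.   ,  0.   ]), 'hand_eye': array([[   0.   ,    0.956,    0.293,  -74.196],
       [  -0.   ,   -0.293,    0.956, -122.016],
       [   1.   ,   -0.   ,    0.   ,   -0.476],
       [   0.   ,    0.   ,    0.   ,    1.   ]])}
```

View pics/scene0.png

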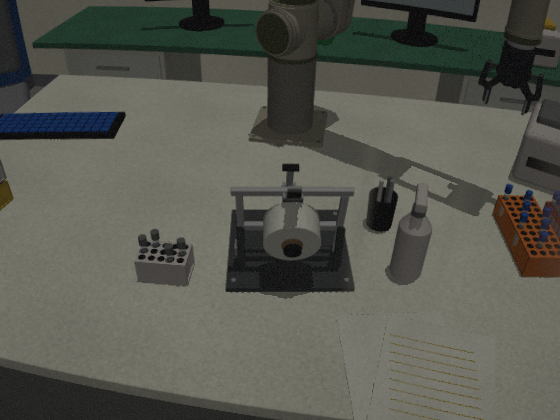

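View pics/side0.png

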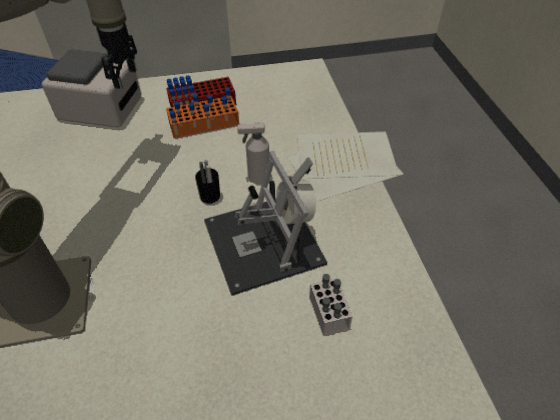

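View pics/wrist0.png

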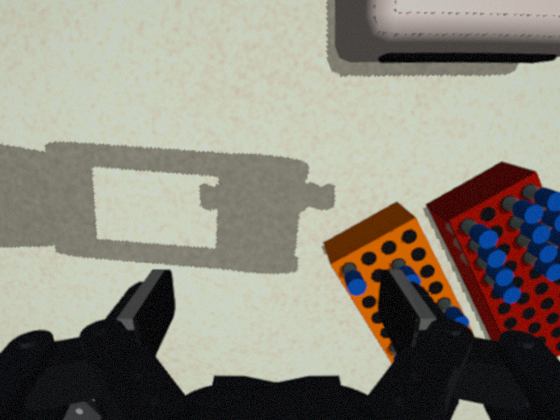

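The scene view shows the holder near (290,240), keeper raised at about (294,190) and foot at (291,167). The spray is at (408,245), the pot at (382,208) and the rack at (165,258). Next I'll zoom in on the holder.

```bash
cat > h.py <<'E'
from bench import *
import cv2, numpy as np
from scipy.spatial.transform import Rotation as Ro
np.set_printoptions(precision=2,suppress=True)
def crop(p,x0,y0,x1,y1,s,fn):
    c=cv2.resize(p[y0:y1,x0:x1],None,fx=s,fy=s,interpolation=cv2.INTER_CUBIC)
    c=np.clip(c.astype(float)*1.5,0,255).astype(np.uint8)
    cv2.imwrite(fn,c[:,:,::-1])
def ray(n,uv):
    m=camera_model(n); R=np.array(m['R']);t=np.array(m['t'])
    q=cv2.undistortPoints(np.array([[uv]],float),np.array(m['K']),np.array(m['distortion']))[0,0]
    return -R.T@t, R.T@np.array([q[0],q[1],1.])
def onz(n,uv,z):
    o,d=ray(n,uv); return o+d*(z-o[2])/d[2]
def depthpt(n,uv,dm):
    o,d=ray(n,uv); return o+d*dm
def proj(n,X):
    m=camera_model(n)
    return cv2.projectPoints(np.atleast_2d(X).astype(float),cv2.Rodrigues(np.array(m['R']))[0],np.array(m['t']),np.array(m['K']),np.array(m['distortion']))[0][:,0]
def two(u1,u2):
    o1,d1=ray('scene',u1);o2,d2=ray('side',u2)
    s=np.linalg.lstsq(np.c_[d1,-d2],o2-o1,rcond=None)[0]
    a=o1+d1*s[0];b=o2+d2*s[1]; return (a+b)/2,np.linalg.norm(a-b)
E
python3 - <<'E'
from h import *
for n,b in [('scene',(210,150,370,300)),('side',(195,120,335,300))]:
    p=cv2.imread(f'pics/{n}0.png')[:,:,::-1]
    crop(p,*b,(5 if n=='scene' else 3.3),f'pics/{n}0c.png') if n=='side' else crop(p,*b,4,f'pics/{n}0c.png')
E
```

```text
(no output)
```

View pics/scene0c.png

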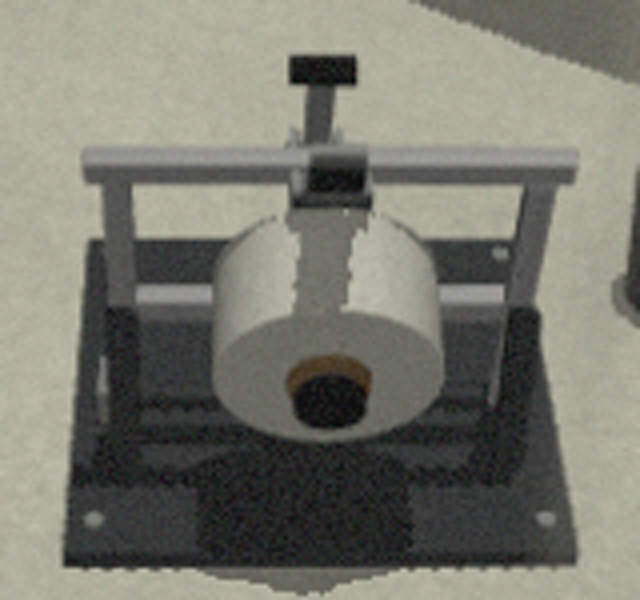

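View pics/side0c.png

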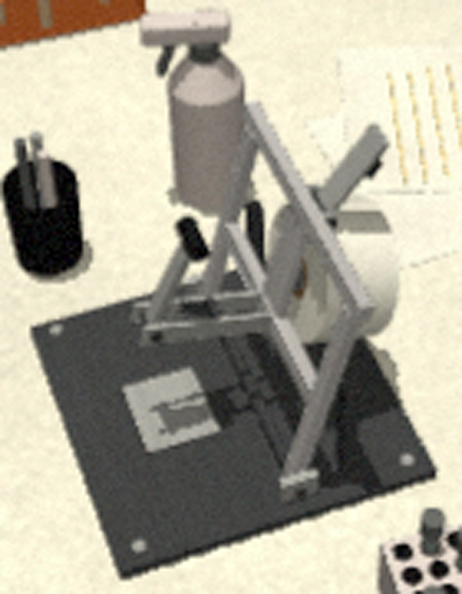

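```bash
python3 - <<'E'
from h import *
S=lambda x,y:(x/3.3+195-0.35,y/3.3+120-0.35)
C=lambda x,y:(x/4+210-0.375,y/4+150-0.375)
side={'-x+y':(32,326),'-x-y':(122,572),'+x-y':(435,470)}
for k,v in side.items(): print('side',k,onz('side',S(*v),12))
sc={'-x-y':(88,240),'+x-y':(66,556),'+x+y':(577,556)}
for k,v in sc.items(): print('scene',k,onz('scene',C(*v),12))
# screws
for k,v in {'-x+y':(500,253),'+x-y':(93,519),'+x+y':(546,519)}.items(): print('sc screw',k,onz('scene',C(*v),12))
for k,v in {'-x+y':(56,329),'-x-y':(139,546),'+x-y':(406,460)}.items(): print('sd screw',k,onz('side',S(*v),12))
print('bar -y end', two(C(84,152),S(367,306)))
print('bar +y end', two(C(577,153),S(250,106)))
print('foot', two(C(323,70),S(192,239)))
print('keeper tip', two(C(333,200),S(376,135)))
print('strike centre',onz('side',S(171,409),16))
E
```

```text
side -x+y [411.67 173.65  12.  ]
side -x-y [455.49 -81.7   12.  ]
side +x-y [706.75 -37.78  12.  ]
scene -x-y [459.14 -78.44  12.  ]
scene +x-y [713.39 -32.8   12.  ]
scene +x+y [670.73 219.16  12.  ]
sc screw -x+y [429.12 164.92  12.  ]
sc screw +x-y [685.74 -25.13  12.  ]
sc screw +x+y [647.05 202.4   12.  ]
sd screw -x+y [431.22 166.27  12.  ]
sd screw -x-y [470.88 -61.69  12.  ]
sd screw +x-y [686.99 -24.05  12.  ]
bar -y end (array([646.21, -31.39, 210.85]), np.float64(0.8420466459738033))
bar +y end (array([605.42, 193.64, 208.41]), np.float64(4.210472974617164))
foot (array([540.02,  66.64, 199.61]), np.float64(0.8925009377433862))
keeper tip (array([687.92,  96.03, 237.66]), np.float64(17.77237692613821))
strike centre [513.48  59.27  16.  ]
```

```bash
cat >> h.py <<'E'
yaw=np.radians(9.9); u=np.array([np.cos(yaw),np.sin(yaw),0]); v=np.array([-np.sin(yaw),np.cos(yaw),0]); O=np.array([578.7,73.5,0])
def W(x,y,z): return O+x*u+y*v+np.array([0,0,z])
def B(P): d=np.asarray(P)-O; return np.array([d@u,d@v,d[2]])
def ony(n,uv,y=0):
    o,d=ray(n,uv); s=(y-(o-O)@v)/(d@v); return B(o+d*s)
def tool(P,c=None,Rc=None):
    "shift in tool axes to world P from commanded pose c (pos) with rot Rc"
    return Rc.T@(np.asarray(P)-c)
E
python3 - <<'E'
from h import *
S=lambda x,y:(x/3.3+195-0.35,y/3.3+120-0.35)
for p in [(376,130),(384,138),(362,180),(325,200)]: print('keeper',p,ony('side',S(*p),-12))
R=Ro.from_euler('xyz',[-90,0,-24.57],degrees=True).as_matrix()
c=np.array([249.448,545.693,250.292])
P=W(101,0,300); print(P, tool(P,c,R))
# bystanders rough (base frame)
print('pot',B(onz('scene',(380,226),0)),'spray',B(onz('scene',(405,277),0)),'rack',B(onz('scene',(165,270),20)))
E
```

```text
keeper (376, 130) [ 97.51 -12.   269.4 ]
keeper (384, 138) [104.14 -12.   259.63]
keeper (362, 180) [ 88.49 -12.   223.95]
keeper (325, 200) [ 59.69 -12.   213.98]
[678.2   90.86 300.  ] [ 579.05  -49.71 -235.37]
pot [-96.81 220.74   0.  ] spray [ 72.68 244.14   0.  ] rack [  70.54 -255.95   20.  ]
```

```bash
python3 -m crank '[[56,-20,-25,0,0.1,0,1],[112,-40,-49,0,0.2,0,1],[168,-50,-74,0,0.3,0,1],[224,-50,-98,0,0.4,0,1],[280,-50,-122,0,0.5,0,1],[336,-50,-147,0,0.6,0,1],[392,-50,-172,0,0.7,0,1],[448,-50,-196,0,0.8,0,1],[504,-50,-221,0,0.9,0,1],[563,-50,-246,0,0.969,0,1],[563,-50,-246,0,0.969,0,1],[563,-50,-246,0,0.969,0,1]]' 40; python3 - <<'E'
from h import *
s=sense(); print(s['time'],s['tool_pos'],B(s['tool_pos']),s['tcp_rot'],s['joint_pos'],s['ft_force'],s['finger_gap'])
p,d=snapshot('side');crop(p,195,90,335,300,2.8,'pics/s1.png')
p,d=snapshot('scene');crop(p,210,100,370,300,3,'pics/c1.png')
E
```

```text
time: 1.65
tool_pos: [659.0, 87.7, 299.5]
tcp_rot: [-90.1, 0.0, -80.1]
ft_force: [0.4, 0.8, -0.2]
finger_gap: -0.1
1.65 [658.99  87.72 299.51] [ 81.54   0.2  299.51] [-90.08   0.03 -80.11] [ 3.15 16.87 69.46  0.02 93.76 -6.73] [ 0.37  0.83 -0.2 ] -0.06406654289970991
```

View pics/s1.png

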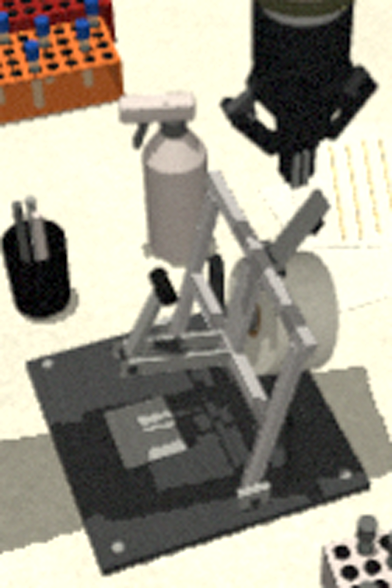

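View pics/c1.png

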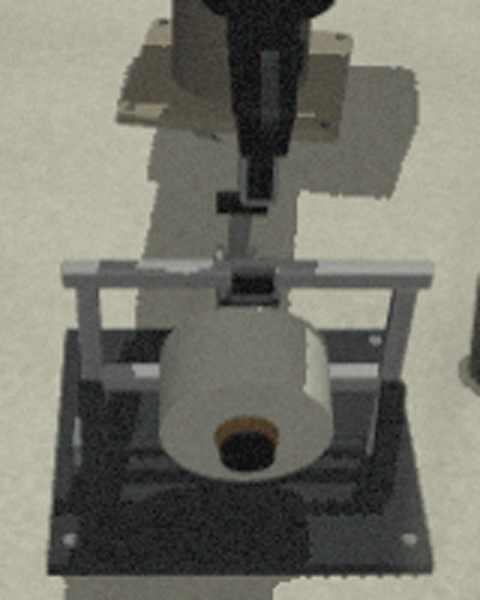

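Side view: shut fingertips at crop (298,180), just above and on the frame side of the raised keeper, whose tip is at (322,200). I'll press down along a diagonal.

```bash
python3 -m crank '[[0,8,1,0,0,0,1],[0,16,2,0,0,0,1],[0,24,4,0,0,0,1],[0,32,6,0,0,0,1],[0,40,8,0,0,0,1],[0,48,10,0,0,0,1],[0,56,13,0,0,0,1],[0,64,16,0,0,0,1],[0,72,19,0,0,0,1],[0,80,21,0,0,0,1],[0,84,22,0,0,0,1],[0,88,23,0,0,0,1]]'; python3 - <<'E'
from h import *
s=sense(); print(s['time'],B(s['tool_pos']),s['ft_force'])
p,d=snapshot('side');crop(p,195,90,335,300,2.8,'pics/s2.png')
E
```

```text
time: 3.25
tool_pos: [681.9, 91.9, 212.1]
tcp_rot: [-90.0, 0.0, -80.1]
ft_force: [-0.2, -0.5, 0.9]
finger_gap: 0.2
3.25 [104.8    0.36 212.06] [-0.15 -0.5   0.86]
```

View pics/s2.png

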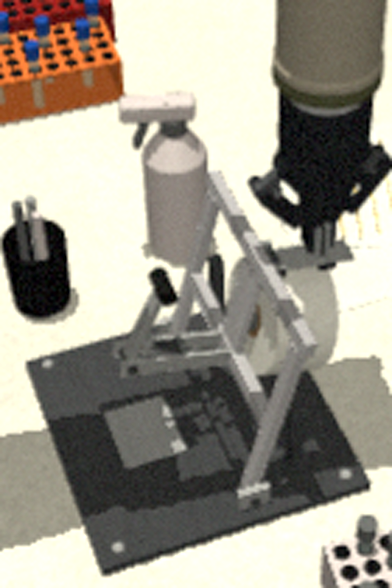

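Side view: the keeper is nearly closed, with the fingers on it at crop (318,250). I'll press further.

```bash
python3 -m crank '[[0,2,5,0,0,0,1],[0,4,10,0,0,0,1],[0,6,10,0,0,0,1],[0,7,10,0,0,0,1],[0,8,10,0,0,0,1],[0,9,10,0,0,0,1],[0,9,10,0,0,0,1]]'; python3 - <<'E'
from h import *
s=sense(); print(s['time'],B(s['tool_pos']),s['ft_force'])
p,d=snapshot('side');crop(p,235,150,335,250,6,'pics/s3.png')
E
```

```text
time: 4.18
tool_pos: [692.4, 93.7, 205.9]
tcp_rot: [-89.8, -0.0, -80.1]
ft_force: [-2.8, -0.2, 9.7]
finger_gap: 0.3
4.175 [115.47   0.31 205.9 ] [-2.83 -0.22  9.71]
```

View pics/s3.png

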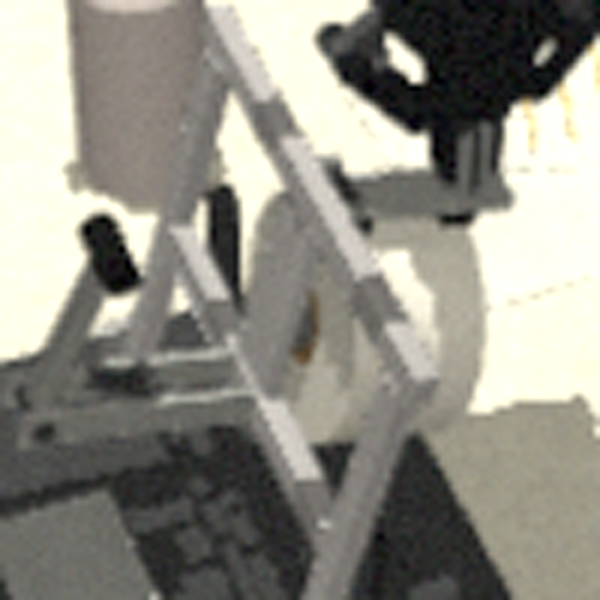

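Side view: the keeper lies flat at crop (430,195) and resists with 10 N, so it's on its stop. The tip height also matches closed. Next the fingers go behind the foot.

```bash
python3 -m crank '[[0,-30,0,0,0,0,1],[0,-70,-5,0,0,0,1],[0,-75,-50,0,0,0,1],[0,-70,-100,0,0,0,1],[0,-55,-110,0,0,0,1],[0,-30,-110,0,0,0,1],[0,-20,-110,0,0,0,1],[0,-10,-110,0,0,0,1],[0,-8,-110,0,0,0,1]]'; python3 - <<'E'
from h import *
s=sense(); print(s['time'],B(s['tool_pos']),s['ft_force'])
p,d=snapshot('side');crop(p,205,110,335,250,4.2,'pics/s4.png')
E
```

```text
time: 5.35
tool_pos: [583.3, 74.6, 210.8]
tcp_rot: [-90.0, 0.0, -80.1]
ft_force: [-0.7, -0.5, -0.2]
finger_gap: 0.0
5.35 [  4.74   0.33 210.78] [-0.68 -0.5  -0.16]
```

View pics/s4.png

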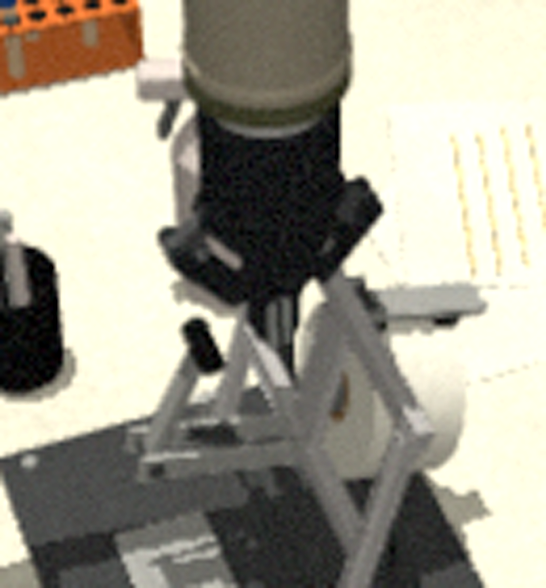

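```bash
python3 - <<'E'
from h import *
for a in (0,0.1,0.2,0.3):
  for r,y in ((74,-12),(74,12)):
    q=a-0.25; X=61.5+r*np.cos(q)-3*np.sin(q); Z=196.3+r*np.sin(q)+3*np.cos(q)
    print(a,y,(proj('side',W(X,y,Z))[0]-[205,110])*4.2)
E
```

```text
0 -12 [485.58 302.99]
0 12 [468.97 276.75]
0.1 -12 [488.15 293.62]
0.1 12 [471.43 267.38]
0.2 -12 [489.6  284.39]
0.2 12 [472.79 258.15]
0.3 -12 [489.9  275.39]
0.3 12 [473.01 249.13]
```

Keeper tip at crop (485,298), which fits closed (predicted (486,303)). The fingers are behind the foot at (205,345). I'll push the foot forward and down.

```bash
python3 -m crank '[[0,0,-15,0,0,0,1],[0,0,-27,0,0,0,1],[0,0,-39,0,0,0,1],[0,0,-51,0,0,0,1],[0,0,-63,0,0,0,1],[0,0,-75,0,0,0,1],[0,1,-86,0,0,0,1],[0,1,-95,0,0,0,1],[0,3,-103,0,0,0,1],[0,5,-110,0,0,0,1],[0,9,-117,0,0,0,1],[0,14,-124,0,0,0,1]]'; python3 - <<'E'
from h import *
s=sense(); print(s['time'],B(s['tool_pos']),s['ft_force'])
p,d=snapshot('side');crop(p,205,110,335,250,4.2,'pics/s5.png')
E
```

```text
time: 6.9
tool_pos: [460.8, 53.1, 197.0]
tcp_rot: [-90.0, -0.0, -80.1]
ft_force: [1.3, 0.8, 2.1]
finger_gap: 0.2
6.9 [-119.65    0.22  196.98] [1.33 0.83 2.11]
```

View pics/s5.png

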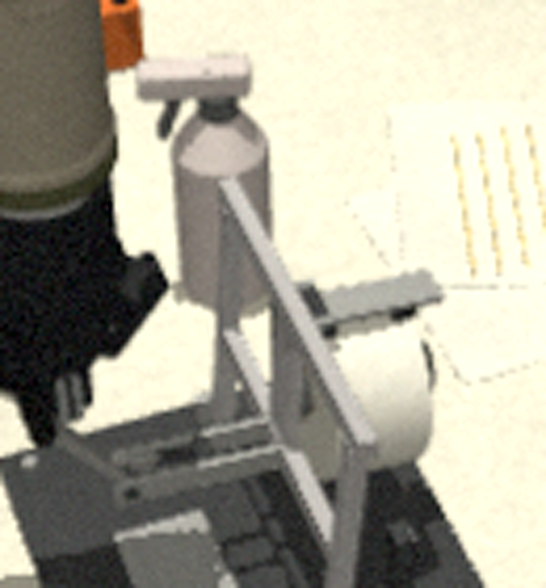

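```bash
python3 - <<'E'
from h import *
for a in (0.25,.2,.15,.1,.05,0,-.05):
    f=lambda x,y,z: W(x*np.cos(a)+z*np.sin(a),y,20+z*np.cos(a)-x*np.sin(a))
    P=[f(6,-115,198),f(-6,115,198),f(-100,-14,82),f(90,-12,189)]
    print(a,((proj('side',np.array(P))-[205,110])*4.2).round().tolist())
E
```

```text
0.25 [[434.0, 427.0], [266.0, 167.0], [154.0, 466.0], [486.0, 303.0]]
0.2 [[418.0, 429.0], [251.0, 168.0], [146.0, 473.0], [474.0, 299.0]]
0.15 [[401.0, 431.0], [236.0, 170.0], [139.0, 480.0], [461.0, 295.0]]
0.1 [[384.0, 434.0], [220.0, 173.0], [132.0, 487.0], [447.0, 292.0]]
0.05 [[367.0, 438.0], [205.0, 176.0], [125.0, 494.0], [433.0, 290.0]]
0 [[350.0, 442.0], [189.0, 180.0], [119.0, 501.0], [419.0, 288.0]]
-0.05 [[333.0, 447.0], [174.0, 185.0], [113.0, 509.0], [404.0, 287.0]]
```

The side view shows the frame pulled up to about 0.07 rad: bar end at crop (372,440), leg tilted forward, keeper still shut. I'll pause to see whether the frame settles back while the finger holds the foot.

```bash
python3 -m crank '[[0,0,0,0,0,0,1],[0,0,0,0,0,0,1],[0,0,0,0,0,0,1],[0,0,0,0,0,0,1]]'; python3 - <<'E'
from h import *
s=sense(); print(s['time'],B(s['tool_pos']),s['ft_force'])
p,d=snapshot('side');crop(p,205,110,335,250,4.2,'pics/s6.png')
E
```

```text
time: 7.45
tool_pos: [461.3, 53.3, 197.3]
tcp_rot: [-90.0, -0.0, -80.1]
ft_force: [1.7, 0.3, -0.0]
finger_gap: 0.2
7.45 [-119.16    0.29  197.26] [ 1.72  0.3  -0.03]
```

View pics/s6.png

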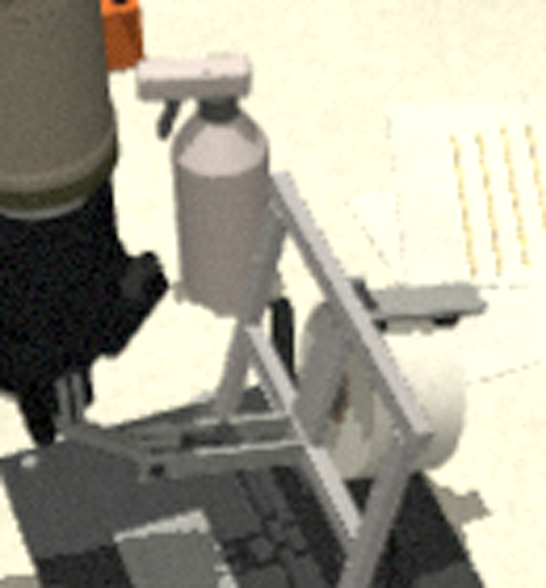

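The frame is back at its full lean (bar end (430,430)) and the leg is further forward. I'll continue slowly along the foot's arc.

```bash
python3 -m crank '[[0,3,-2,0,0,0,1],[0,6,-4,0,0,0,1],[0,9,-6,0,0,0,1],[0,12,-8,0,0,0,1],[0,16,-10,0,0,0,1],[0,20,-12,0,0,0,1],[0,24,-14,0,0,0,1],[0,28,-15,0,0,0,1],[0,32,-16,0,0,0,1],[0,36,-17,0,0,0,1],[0,36,-17,0,0,0,1]]'; python3 - <<'E'
from h import *
s=sense(); print(s['time'],B(s['tool_pos']),s['ft_force'])
p,d=snapshot('side');crop(p,205,110,335,250,4.2,'pics/s7.png')
E
```

```text
time: 8.88
tool_pos: [444.1, 50.4, 160.8]
tcp_rot: [-90.0, 0.0, -80.1]
ft_force: [-0.4, 0.7, -0.1]
finger_gap: -0.0
8.875 [-136.54    0.34  160.85] [-0.35  0.65 -0.07]
```

View pics/s7.png

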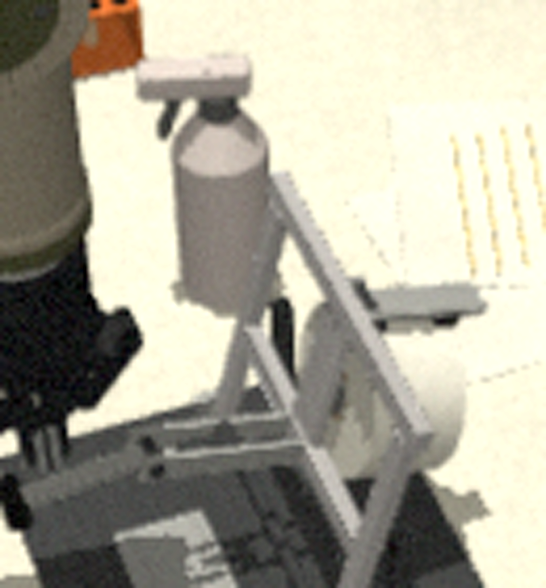

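The leg is nearly level, with the foot at crop (15,500), and the frame still leans back. I'll press it past centre.

```bash
python3 -m crank '[[0,4,0,0,0,0,1],[0,8,0,0,0,0,1],[0,12,0,0,0,0,1],[0,16,0,0,0,0,1],[0,20,0,0,0,0,1],[0,20,0,0,0,0,1],[0,10,0,0,0,0,1],[0,-20,0,0,0,0,1]]'; python3 - <<'E'
from h import *
s=sense(); print(s['time'],B(s['tool_pos']),s['ft_force'])
p,d=snapshot('side');crop(p,205,110,335,250,4.2,'pics/s8.png')
E
```

```text
time: 9.93
tool_pos: [443.4, 50.3, 180.9]
tcp_rot: [-90.2, 0.0, -80.1]
ft_force: [-0.1, 0.1, 0.4]
finger_gap: 0.4
9.925 [-137.29    0.46  180.91] [-0.09  0.07  0.45]
```

View pics/s8.png

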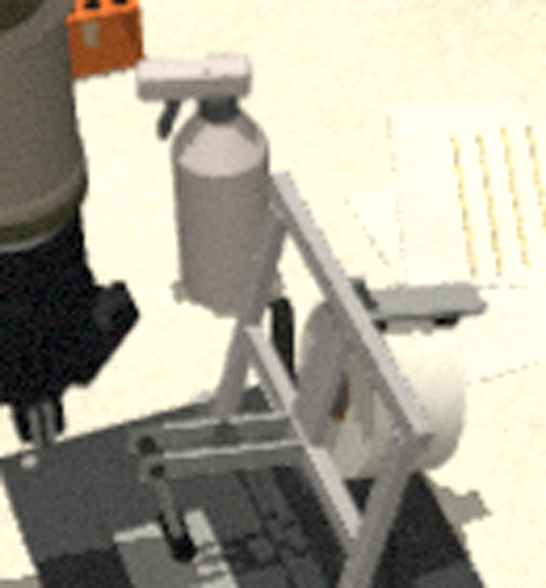

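The leg is fully down, with the foot at crop (182,545) over the strike plate, and the frame still leans. I'll go to the bar's -y side, clear of the spray, with the tool tilted 0.25.

```bash
python3 -m crank '[[0,-50,0,0,0,0,1],[0,-105,0,0,0,0,1],[15,-110,50,0,0,0,0.4],[35,-110,100,-0.1,0,0,0.4],[55,-110,150,-0.2,0,0,0.4],[75,-110,206,-0.25,0,0,0.4],[75,-110,206,-0.25,0,0,0.4],[75,-110,206,-0.25,0,0,0.4]]'; python3 - <<'E'
from h import *
s=sense(); P=s['tool_pos'];print(s['time'],B(P),s['ft_force'],s['finger_gap'],s['tcp_rot'])
R=Ro.from_euler('xyz',s['tcp_rot'],degrees=True).as_matrix()
print('to bar',R.T@(W(47,-75,204.1)-P), 'tool y in base',R[:,1]@u,R[:,1]@v)
p,d=snapshot('side');crop(p,205,90,335,250,3.7,'pics/s9.png')
p,d=snapshot('scene');crop(p,200,110,370,300,3.1,'pics/c9.png')
p,d=snapshot('wrist');cv2.imwrite('pics/w9.png',p[:,:,::-1])
E
```

```text
time: 10.98
tool_pos: [661.1, 11.6, 289.5]
tcp_rot: [-104.5, 0.0, -80.1]
ft_force: [-0.2, 0.5, -0.1]
finger_gap: 51.1
10.975 [ 70.56 -75.15 289.48] [-0.22  0.51 -0.11] 51.11737653074954 [-104.45    0.02  -80.12]
to bar [-0.1  88.56 -1.5 ] tool y in base -0.24955609853802596 0.0004949037927092573
```

View pics/s9.png

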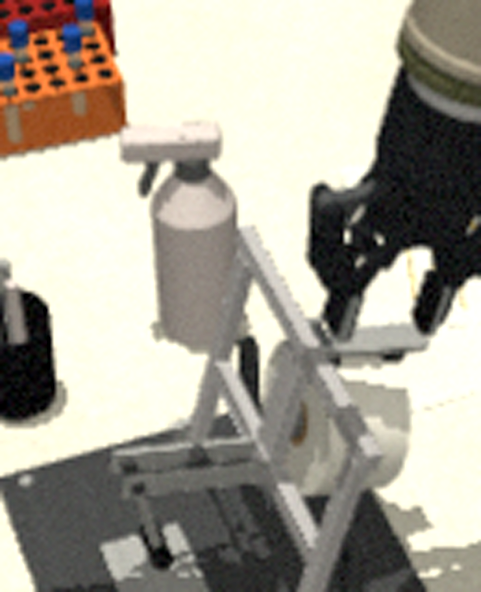

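View pics/w9.png

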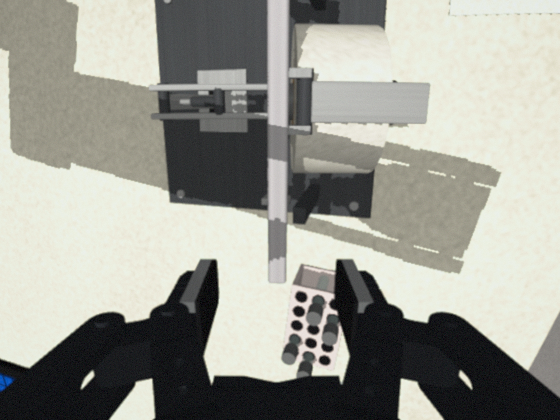

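View pics/c9.png

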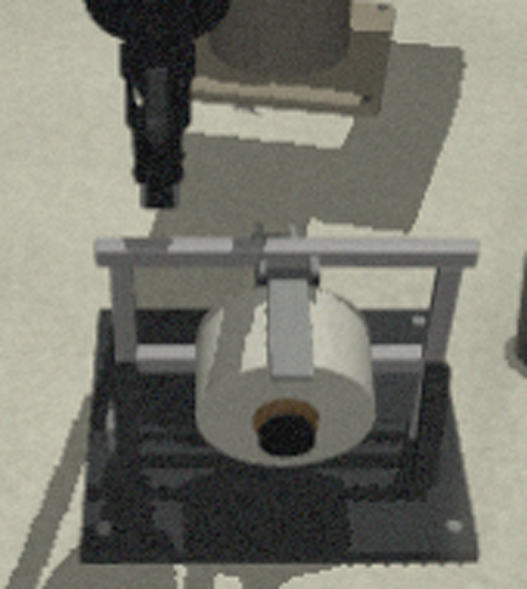

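Wrist view: the bar runs at column 277, midway between the pads (about 215 and 337), and the keeper is flat on the roll. I'll descend 88 mm along the tool and grip.

```bash
python3 -m crank '[[0,25,-1,0,0,0,0.4],[0,45,-1,0,0,0,0.4],[0,60,-1,0,0,0,0.4],[0,72,-1,0,0,0,0.4],[0,82,-1,0,0,0,0.4],[0,87,-1,0,0,0,0.4],[0,87,-1,0,0,0,0.9],[0,87,-1,0,0,0,0.9],[0,87,-1,0,0,0,0.9],[0,87,-1,0,0,0,0.9],[0,87,-1,0,0,0,0.9]]' 40; python3 - <<'E'
from h import *
s=sense(); P=s['tool_pos'];print(s['time'],B(P),s['ft_force'],s['wrist_torque'],s['finger_gap'],s['tcp_rot'])
p,d=snapshot('side');crop(p,205,90,335,250,3.7,'pics/s10.png')
E
```

```text
time: 12.5
tool_pos: [638.7, 8.1, 207.9]
tcp_rot: [-104.2, -0.0, -80.1]
ft_force: [3.9, 0.2, 2.3]
finger_gap: 10.8
12.5 [ 47.83 -74.78 207.88] [3.92 0.19 2.33] [ 0.07 -0.58 -0.07] 10.820868203439275 [-104.23   -0.02  -80.09]
```

View pics/s10.png

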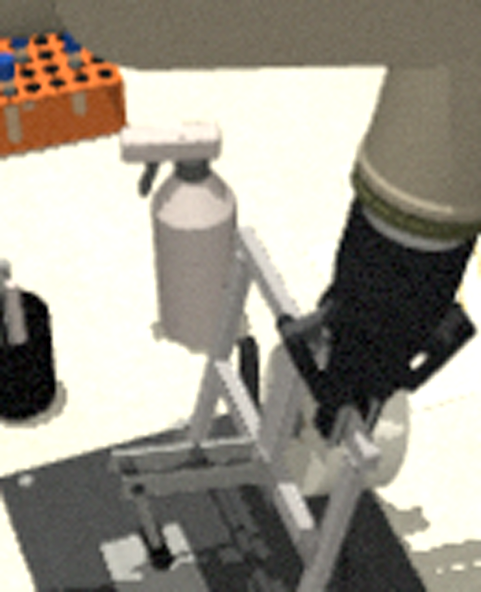

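The bar is gripped: gap 10.8 mm, with the side view showing the pads closed on it near crop (350,430). I'll swing it up along the arc, radius 194 mm about the hinge.

```bash
python3 -m crank '[[0,0,-3.9,0.02,0,0,0.9],[0,0.2,-7.8,0.04,0,0,0.9],[0,0.6,-15.5,0.08,0,0,0.9],[0,1.0,-19.4,0.10,0,0,0.9],[0,1.4,-23.2,0.12,0,0,0.9],[0,1.9,-27.1,0.14,0,0,0.9],[0,2.5,-30.9,0.16,0,0,0.9],[0,3.1,-34.7,0.18,0,0,0.9],[0,3.9,-38.5,0.20,0,0,0.9],[0,4.7,-42.3,0.22,0,0,0.9],[0,5.3,-45.0,0.234,0,0,0.9],[0,5.3,-45.0,0.234,0,0,0.9]]' 50; python3 - <<'E'
from h import *
s=sense(); P=s['tool_pos'];print(s['time'],B(P),s['ft_force'],s['ft_force']@u,s['wrist_torque'],s['finger_gap'],s['tcp_rot'])
p,d=snapshot('side');crop(p,205,90,335,250,3.7,'pics/s11.png')
E
```

```text
time: 14.05
tool_pos: [593.6, 0.3, 213.6]
tcp_rot: [-90.9, 0.0, -80.1]
ft_force: [1.3, 0.8, 5.4]
finger_gap: 11.2
14.05 [  2.13 -74.67 213.64] [1.28 0.78 5.44] 1.399968453622167 [ 0.11 -0.47 -0.1 ] 11.178141727251898 [-90.87   0.   -80.1 ]
```

View pics/s11.png

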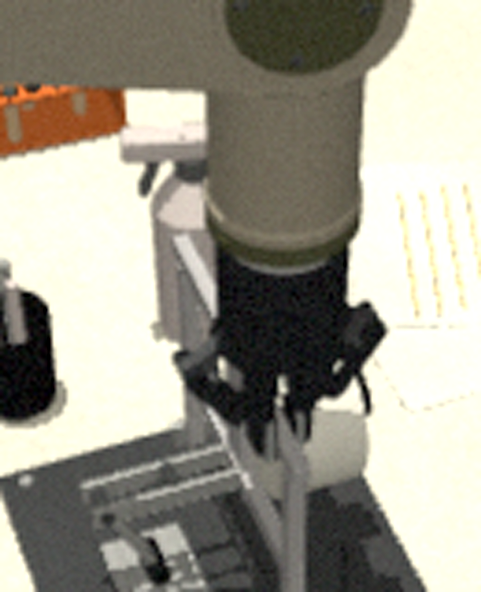

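Side view: the frame is nearly upright (about 0.01 rad), with the foot at crop (157,572) just over the strike plate. I'll creep on until the push builds up.

```bash
python3 -m crank '[[0,0,-1,0.005,0,0,0.9],[0,0,-2,0.010,0,0,0.9],[0,0,-3,0.015,0,0,0.9],[0,0,-3,0.015,0,0,0.9]]'; python3 -c "
from h import *
s=sense();print(B(s['tool_pos']),s['ft_force']@u,s['tcp_rot'])"; python3 -m crank '[[0,0,-1,0.005,0,0,0.9],[0,0,-2,0.010,0,0,0.9],[0,0,-2,0.010,0,0,0.9]]';  python3 -c "
from h import *
s=sense();print(B(s['tool_pos']),s['ft_force']@u,s['wrist_torque'],s['tcp_rot'])"
```

```text
time: 14.6
tool_pos: [591.6, -0.0, 213.7]
tcp_rot: [-89.9, -0.0, -80.1]
ft_force: [6.3, 0.6, 3.6]
finger_gap: 11.2
[  0.02 -74.64 213.66] 6.331948159583492 [-89.94  -0.   -80.09]
time: 14.98
tool_pos: [590.6, -0.2, 213.7]
tcp_rot: [-89.2, -0.0, -80.1]
ft_force: [13.4, 2.2, -0.2]
finger_gap: 10.9
[ -0.93 -74.63 213.71] 13.53034163354807 [ 0.33 -1.87 -0.12] [-89.22  -0.01 -80.08]
```

The push rose from 1.4 N to 13.5 N while the bar moved only about 3 mm, so the foot is on the plate. I'll hold and check.

```bash
python3 -m crank '[[0,0,0,0,0,0,0.9],[0,0,0,0,0,0,0.9],[0,0,0,0,0,0,0.9],[0,0,0,0,0,0,0.9],[0,0,0,0,0,0,0.9],[0,0,0,0,0,0,0.9]]'; python3 - <<'E'
from h import *
s=sense(); P=s['tool_pos'];print(s['time'],B(P),s['ft_force'],s['ft_force']@u,s['finger_gap'],s['tcp_rot'])
p,d=snapshot('side');crop(p,195,110,345,300,3.1,'pics/s12.png')
p,d=snapshot('scene');crop(p,120,110,450,310,2.4,'pics/c12.png')
E
```

```text
time: 15.72
tool_pos: [590.6, -0.2, 213.6]
tcp_rot: [-89.2, -0.0, -80.1]
ft_force: [13.0, 2.8, 0.4]
finger_gap: 10.9
15.725 [ -0.91 -74.67 213.65] [13.02  2.77  0.42] 13.307406113691641 10.856938039376006 [-89.24  -0.01 -80.08]
```

View pics/s12.png

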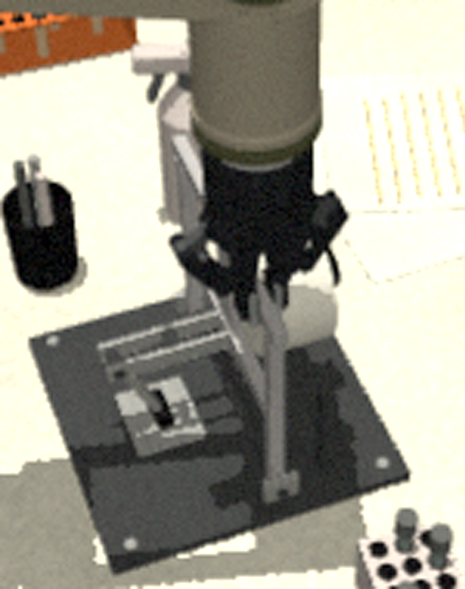

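View pics/c12.png

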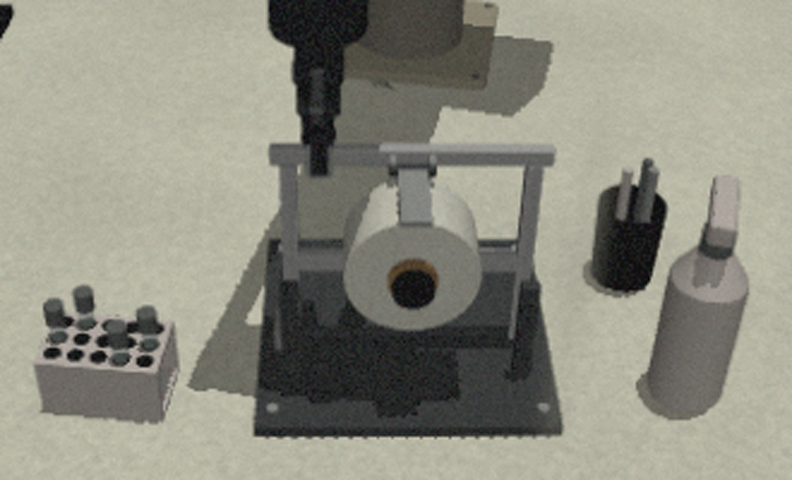

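Both views show the frame upright, the foot on the strike plate (side crop (163,410)), the keeper flat on the roll (scene crop (415,195)) and all bystanders standing. The push is a steady 13 N. I'm handing in.

```bash
python3 -c "
from bench import *
print(hand_in())"
```

```text
the job is handed in; nothing more can be done
None
```

I handed the job in at about 16 s with the frame upright and still held by its top bar; no verdict was reported.

- **Keeper:** I pressed it down with shut fingers until it pushed back with about 10 N. In the pictures it lay flat on the roll from then on.
- **Kickstand:** I pushed the foot over centre from behind, and the leg went fully down by itself. My first push was too fast and pulled the frame up to about 0.07 rad. I paused until it fell back to full lean, then finished slowly, so the frame was leaning when the leg went down.
- **Frame:** I gripped the bar 75 mm to the -y side and swung it up until the foot met the strike plate.

**Last checks:**
- The frame is within about 0.01 rad of upright, judged from the tool position.
- The bar reading is a steady 13 N, up from 1.4 N before contact. I could not measure the foot's own force, so I infer it presses on the plate from that rise.
- The finger gap is 10.9 mm on the 12 mm bar, about 1 mm under, which I took as gripped.
- In the pictures the leg is down and the keeper shut. The rack, spray and pot are standing and look unmoved, though I did not measure their shifts.

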